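Unlock the pattern table and step it to two flowers

ROBOT

A 6-joint arm with a two-finger parallel gripper is mounted at the origin on the work surface. World frame = base frame: x ahead of the robot, y to its left, z up, the work surface at z = 0. Lengths are in m, angles in degrees, forces in N, time in s.
With the tool pointing down it reaches from about 0.25 to 0.775 m from the base axis. Payload 4 kg.
Tool frame: the origin (TCP) lies at the very end of the fingers, on their centre line; the grasp point (between the pads) lies hold_point_z behind it (hold_point_z is the distance from the TCP to the grasp point, in m); z points along the fingers, y is the line along which they close (so a half turn about z gives the same grasp; the last joint's range is limited). The gripper opens to 94 mm and grips with 3 to 60 N. Pads are 16 mm wide; open, the fingers measure 119 mm over their backs; the gripper's body (75 mm by 177 mm) begins 78 mm behind the grasp point.
Start: joints at [58.321, 4.996, 78.535, -0, 96.463, -5.907], TCP at [0.239, 0.495, 0.17] pointing down, gripper open.
Joint ranges: [-177.83, 177.83], [-43.37, 116.18], [15.69, 146.23], [-61.86, 241.86], [9.47, 152.12], [-147.06, 147.06]. Speed limits (degrees/s): [159.86, 159.86, 180, 180, 180, 180].

INTERFACE

Orientations are given as a 3x3 rotation matrix whose columns are the frame's x, y, z axes.
In Python, from cell import read_state, snapshot, camera_info, sign_off, hold_point_z gives the robot as it stands.
- The arm moves only by the shell command python3 -m pendant 'ROWS'. ROWS is JSON, a list of rows, each a list of 3 entries, a list of its own where there are three numbers: the shift along the tool's x, y, z in m, then the turn about the tool's z in units of 6 degrees (1.0 is 6 degrees), then the gripper command: -1 is fully open, 1 is shut, values between are in proportion. In form: [[[dx, dy, dz], roll, gripper], ...]. A call has exactly 10 rows; each row is the pose to reach, as a shift and turn from the pose commanded when the call began, along the tool's axes at that moment; what a row does not reach only later rows make up. A row lasts 1/12 s, in which the tool goes at most 41.7 mm and 7.16 degrees, less where a joint would pass 70% of its speed; a pose out of reach is approached as far as the arm can. A call with a gripper value outside its range is refused whole. The fingers move at their own pace and stop on an object; the grip force is fixed at half the most. Time passes only in rows, so rows that repeat a pose let the fingers close, or fill a call up. It gives the time, the measured TCP pose, the force, the opening and the grip force at its end, in the units of the state.
- read_state(): the state, without advancing time (a new reading comes with each control period).
- snapshot(name): name is "side" or "top"; returns (picture, depth): 480x640x3 uint8, red, green, blue; 480x640 float32, m along the optical axis (not along the pixel's ray), 0 where there is no reading.
- camera_info(name): a dict with "camera_matrix" (3x3 intrinsics, pixels), "D" ([k1, k2, p1, p2, k3] as OpenCV has them; the pictures are not rectified), "rvec" (rotation vector, rad) and "tvec" (3), from world to camera coordinates, as OpenCV has them. Camera axes: x right, y down, z forward; pixel columns grow to the right and rows downward; lengths in m; the calibration is good to about 2 mm. A picture is of the moment at which its call begins. camera_info takes no time and is no camera call.
- sign_off(): hands the job in; it is judged then, once.
The state is a dict: "time_s": time; "qpos": joint angles; "qd": joint speeds; "joint_torque": joint torques, N m; "tcp_pos": TCP position; "tcp_rot": TCP orientation; "wrist_force": force on the tool from outside, world axes, zero at the start; "ft_torque": the same for the moment, N m; "opening": opening from 0.0 (shut) to 1.0 (fully open); "finger_force": force on a finger pad.
Only numpy, scipy, OpenCV 4.12 (cv2) and the standard library are available. Lean on these libraries where they do the work, as an engineer would, in place of code of your own. Each camera call takes 0.05 s, during which the arm holds its last target. There are 200 camera calls.

TASK

Pull the tall locking pin (orange head) straight up out of its deep well in the sliding pattern table and put it, foot down, into the blue cup, leaving the cup standing. Then slide the pattern table until the fixed orange pointer stands over the white centre dot of the red flower, let it rest there for a second, and slide it on until the pointer stands over the white dot of the blue flower; leave it there. Keep the flower tiles in their pockets and do not disturb the jar, spools, needle box or scissors.

Things in the scene. Friction and masses are not known exactly. Their poses are not given: they have to be found in the camera images.
- base: Fixed grey base plate of the pattern table, 330 (its x) x 260 (its y) x 40 mm, bolted down; origin on the bench directly below the pointer tip; x and y are the two slide directions, z up. Its yaw varies up to 0.25 rad. From the middle of its far (+x) edge a steel post (16 mm thick, up to 130 mm above the bench) carries a 10 mm round arm back to the pointer, 125 mm above the bench.
- pointer_tip (a point): Tip of the fixed orange pointer, 88 mm above the bench (about 6 mm above the tiles), pointing down. It never moves.
- slide_x (a joint): Travel of the carrier along the base's +x, m, from -0.06 to 0.06; 0 at the start (locked). About 2 N of dry friction (plus 12 N s/m): it moves when pushed and stays where left.
- carrier (a joint): Travel of the carrier along the base's +y, m, from -0.06 to 0.06; 0 at the start (locked). About 2 N of dry friction (plus 12 N s/m): it moves when pushed and stays where left.
- grid_centre (a point): Middle of the two-by-two tile pockets on the blue carrier plate (72 mm above the bench); moves with the carrier. Below the pointer tip at the start. The four pocket centres lie 40 mm from it in x and 40 mm in y.
- finger_cup (a point): Centre of the inner floor, 77 mm above the bench, of the yellow square finger cup on the carrier, by which it is pushed: 50 x 50 mm inside with sides along the base's x and y, walls 5 mm thick, rim 25 mm above this floor. At the start it lies 125 mm to -x and 57 mm to +y of the pointer in the base frame. Put shut fingertips into it and push against its walls.
- well_mouth (a point): Mouth of the locking well, 72 mm above the bench, in the floor of a pale wooden pocket on the carrier, 40 mm (base x) by 96 mm (base y) inside, walls 5 mm thick and 32 mm high, which leaves room for fingers only from straight above and only when they close along the base's y. The well (13.5 mm bore) goes down through the carrier into the base, 68 mm deep. At the start it lies 125 mm to -x and 46 mm to -y of the pointer in the base frame.
- pin: Loose locking pin, 105 mm long, 70 to 130 g; origin at the centre of its foot, z along it to the head. Steel shank 12 mm across for the first 69 mm, a 20 mm flange 3 mm thick, then a round orange head 16 mm across from 72 to 105 mm above the foot. It starts upright in the well, foot 4 mm above the bench, its head standing in the wooden pocket with the top 5 mm above the pocket's rim. While it is in, it locks the carrier.
- cup: Loose blue ceramic cup, about 66 mm across at the rim, 60 mm high, walls 4 mm, 350 g; origin at the centre of its underside. It stands to the left or right of the pattern table.
- tile_red: Black square tile 73 x 73 x 6 mm with a red flower, lying loose in one of the four pockets of the carrier (pockets 76 mm wide, divided by walls 4 mm thick); origin at the centre of its underside, 76 mm above the bench, right below the flower's white centre dot, which is 12 mm across.
- tile_blue: The same with a blue flower, in another pocket; origin at the centre of its underside, below the 12 mm white dot.
- tile_yellow: The same with a yellow flower; not needed, stays in its pocket.
- tile_green: The same with a green flower; not needed, stays in its pocket.
- jar: Bystander: closed glass button jar with a brass cap, 64 mm across, 75 mm high; origin under its centre. Stands on the other side from the cup.
- spool_red: Bystander: red thread spool standing, 34 mm across, 45 mm high; origin under its centre.
- spool_black: Bystander: black thread spool standing, 34 mm across, 45 mm high; origin under its centre.
- needle_box: Bystander: flat red and white needle box, 102 x 202 x 36 mm; origin under its centre.
- scissors: Bystander: scissors lying flat, about 170 mm long; origin at the pivot.
Not all that is in view belongs to the job. Leave any pink or turquoise look-alike of the tile_red alone.

How it is judged (in metres and radians):
On the way, in this order (a step that is already met when the one before it is completed fails the run):
1. the locking pin is lifted out of its well, upright (z of pin in the frame of well_mouth above 0.005 m and angle between pin's own z axis and vertical below 0.35 rad), for 0.1 s.
2. the pin is in the cup, foot down (horizontal distance between pin and cup below 0.03 m and z of pin in the frame of cup below 0.025 m and angle between cup's own z axis and vertical below 0.12 rad), for 0.2 s.
3. the carrier rests with the pointer over the red flower's white dot (horizontal distance between tile_red and pointer_tip below 0.006 m and velocity of joint slide_x between -0.01 and 0.01 m/s and velocity of joint carrier between -0.01 and 0.01 m/s), for 0.5 s.
At the end, for the whole second after the job is handed in: The pointer tip is within 6 mm (horizontally) of the centre of the blue flower's tile and the carrier is at rest; the pin is at rest in the cup with its foot within 30 mm of the cup's axis and less than 25 mm above its underside; the cup stands upright (within 0.12 rad) (all of step 2 and horizontal distance between tile_blue and pointer_tip below 0.006 m and velocity of joint slide_x between -0.01 and 0.01 m/s and velocity of joint carrier between -0.01 and 0.01 m/s and linear speed of each of pin, cup below 0.03 m/s); the robot touches nothing.
It fails at once if a flower tile leaves its pocket (more than 8 mm up) (height (world z) of any of tile_red, tile_blue, tile_yellow, tile_green above 0.084 m).
It fails at once if the jar, a spool, the needle box or the scissors are moved by more than 30 mm (distance of any of jar, spool_red, spool_black, needle_box, scissors from where it was at the start of the episode above 0.03 m).
It also fails if it takes over 61 s, if anything falls off the work surface, if the arm or the gripper's body presses on something with over 40 N, if the wrist force passes 120 N, or if a joint passes its speed limit or range.

## Working session

There is one attempt and no reset: what is moved stays moved. The work goes in short steps, Python scripts to look and compute and a shell command to move; the robot and the scene stay as the last step left them, time stands still between calls to the robot, and variables do not carry over. Pictures are saved under pics/ and viewed, at most 10 in all, crops included, and the job is handed in when it is done.

```bash
ls; mkdir -p pics; python3 - <<'E'
from cell import *
import cv2
s=read_state();print({k:s[k] for k in('time_s','tcp_pos','tcp_rot','opening','wrist_force')},hold_point_z)
import numpy as np
for n in('top','side'):
    p,d=snapshot(n);cv2.imwrite(f'pics/{n}0.png',p[...,::-1]);np.savez(f'pics/{n}0.npz',p=p,d=d);print(n,camera_info(n))
E
```

```text
pics
{'time_s': 0.0, 'tcp_pos': array([0.23884858, 0.4947503 , 0.1688085 ]), 'tcp_rot': array([[-9.00520790e-01,  4.34811547e-01, -1.10712508e-03],
       [ 4.34812924e-01,  9.00518782e-01, -1.90915566e-03],
       [ 1.66863998e-04, -2.20062666e-03, -9.99997565e-01]]), 'opening': 0.9995623884908842, 'wrist_force': array([-0.60874848,  0.07336631,  0.61227762])} 0.0188
top {'camera_matrix': array([[486.59826292,   0.        , 318.05649441],
       [  0.        , 486.59826292, 242.22884556],
       [  0.        ,   0.        ,   1.        ]]), 'D': array([-0.01684057,  0.        ,  0.        ,  0.        ,  0.        ]), 'rvec': array([ 2.05723811, -2.15970059,  0.23898711]), 'tvec': array([0.01565072, 0.56024973, 1.35561591])}
side {'camera_matrix': array([[594.33011568,   0.        , 314.59353605],
       [  0.        , 594.33011568, 235.24933395],
       [  0.        ,   0.        ,   1.        ]]), 'D': array([0.05363698, 0.        , 0.        , 0.        , 0.        ]), 'rvec': array([ 2.17180647, -0.30395218,  0.18851901]), 'tvec': array([-0.54095536,  0.12275436,  1.38409384])}
```

View pics/top0.png

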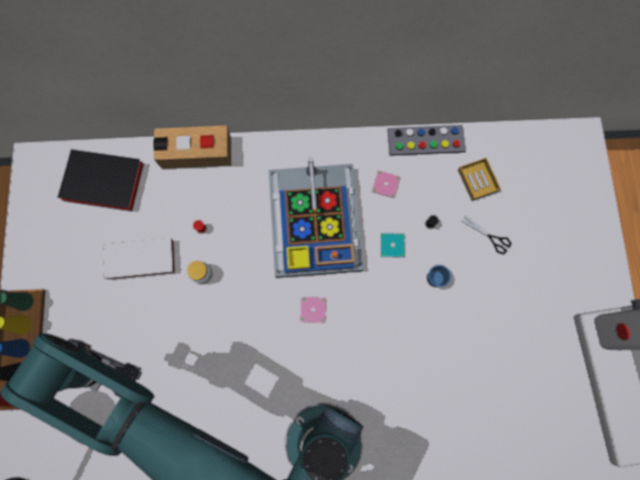

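View pics/side0.png

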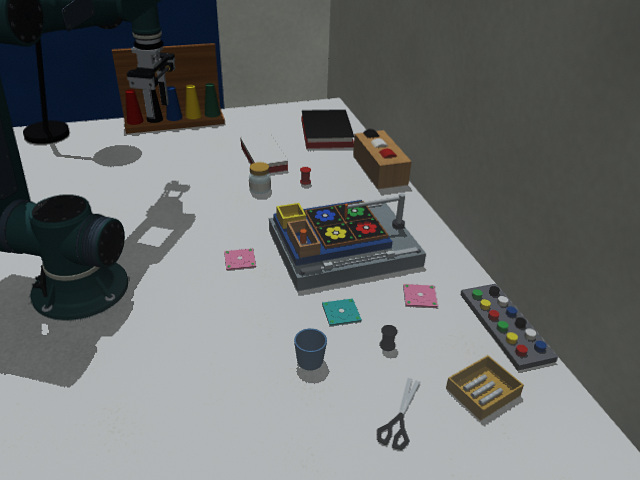

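The top view shows the table around (315,220). The tiles are green (300,203), red (327,200), blue (302,229) and yellow (330,227). The finger cup is at (298,258), the pin pocket at (335,255), the blue cup at (438,276) and the jar at (199,271). Possible confusions:
- **Red tile:** the loose pink squares at (387,184) and (313,309), and the turquoise one at (393,245). The red tile I want is the one in the carrier, at (327,200).
- **Pin:** the orange head at (335,255) against the jar's brass cap at (199,271).

Next I'll take one close crop.

```bash
cat > h.py <<'E'
import numpy as np, cv2
from cell import *
def cam(n):
    c=camera_info(n);return c['camera_matrix'],c['D'],cv2.Rodrigues(c['rvec'])[0],np.asarray(c['tvec']).reshape(3)
def ray(n,uv):
    K,D,R,t=cam(n);q=cv2.undistortPoints(np.array([[uv]],float),K,D)[0,0];return -R.T@t,R.T@np.array([q[0],q[1],1])
def atz(n,uv,z):
    o,r=ray(n,uv);return o+r*(z-o[2])/r[2]
def atd(n,uv,d):
    o,r=ray(n,uv);return o+r*d
def proj(n,P):
    c=camera_info(n);return cv2.projectPoints(np.array(P,float).reshape(-1,3),c['rvec'],c['tvec'],c['camera_matrix'],c['D'])[0][:,0]
def tool(P,s=None):
    s=s or read_state();return s['tcp_rot'].T@(np.array(P)-s['tcp_pos'])
E
python3 - <<'E'
from h import *
f=np.load('pics/top0.npz');p=f['p'];d=f['d']
c=cv2.resize(p[155:285,260:370],None,fx=5,fy=4.6,interpolation=cv2.INTER_CUBIC)  # x5, y4.6
a=cv2.resize(p[250:300,410:470],None,fx=4,fy=4,interpolation=cv2.INTER_CUBIC)
c=np.hstack([c,np.zeros((c.shape[0],245,3),np.uint8)]);c[:200,555:795]=a
cv2.imwrite('pics/crop0.png',c[...,::-1])
for nm,uv in dict(red=(327,200),blue=(302,229),green=(300,203),yel=(330,227),pin=(335,255),fc=(298,258),cup=(438,276),jar=(199,271)).items():
    print(nm,atd('top',uv,d[uv[1],uv[0]]).round(3))
E
```

```text
red [ 0.681 -0.044  0.083]
blue [0.596 0.033 0.085]
green [0.677 0.036 0.076]
yel [ 0.599 -0.048  0.082]
pin [ 0.512 -0.057  0.105]
fc [0.514 0.048 0.077]
cup [ 0.452 -0.365  0.006]
jar [0.49  0.331 0.075]
```

View pics/crop0.png

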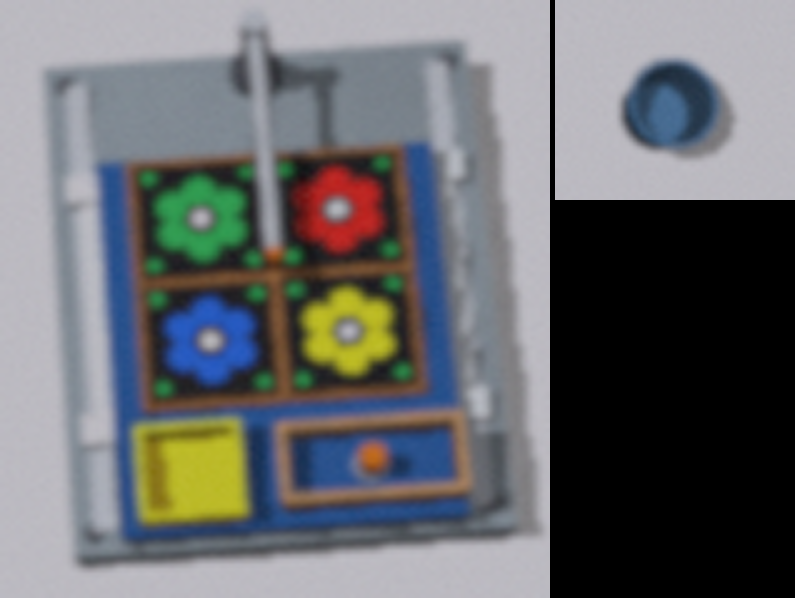

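The crop confirms it. The dots are green (201,218), red (337,208), blue (211,341) and yellow (347,331). The pin head is at (373,458) and the cup rim centre at about (672,104).

```bash
python3 - <<'E'
from h import *
f=lambda x,y:((x+.5)/5-.5+260,(y+.5)/4.6-.5+155)
px=dict(green=(201,218),red=(337,208),blue=(211,341),yel=(347,331))
loc=dict(green=(.04,.04),red=(.04,-.04),blue=(-.04,.04),yel=(-.04,-.04))
P=np.array([atz('top',f(*px[k]),.082)[:2] for k in px]);L=np.array([loc[k] for k in px])
c=P.mean(0);z=(P-c)@[1,1j];l=L@[1,1j];w=(z*l.conj()).sum()/(abs(l)**2).sum();yaw=np.angle(w)
print('centre',c,'yaw',np.degrees(yaw),'scale',abs(w))
R=np.array([[np.cos(yaw),-np.sin(yaw)],[np.sin(yaw),np.cos(yaw)]])
print('resid',((P-c)@R-L).round(4))
well=c+R@[-.125,-.046];fc=c+R@[-.125,.057]
print('well',well,'pinhead px',atz('top',f(373,458),.109),'fc',fc,'fc px',atz('top',f(191,470),.102))
cup=atz('top',((672-555+.5)/4-.5+410,(104.5)/4-.5+250),.06);print('cup',cup)
# side check of the cup rim
d=np.load('pics/side0.npz')['d']
print('cup side rim',atz('side',(311,338),.06))
s=read_state();T=s['tcp_rot']
print('toolyaw y axis',np.degrees(np.arctan2(T[1,1],T[0,1])),'base y',np.degrees(yaw)+90)
print('to above well z=.20',tool([*well,.20]),'reach',np.hypot(*well),np.hypot(*cup[:2]))
E
```

```text
centre [ 0.63966861 -0.00477616] yaw 1.6955194649021117 scale 1.0011538205671984
resid [[ 0.0002 -0.0003]
 [ 0.0007 -0.0001]
 [-0.0006 -0.0004]
 [-0.0003  0.0008]]
well [ 0.51608439 -0.05445453] pinhead px [ 0.51343536 -0.05441066  0.109     ] fc [0.51303682 0.04850037] fc px [0.51229358 0.04779568 0.102     ]
cup [ 0.44559734 -0.35387661  0.06      ]
cup side rim [ 0.45052203 -0.35281209  0.06      ]
toolyaw y axis 64.22385572605792 base y 91.6955194649021
to above well z=.20 [-0.48849018 -0.37411816 -0.03043044] reach 0.5189493166142158 0.5690216588542595
```

```bash
python3 -m pendant '[[[-0.015,-0.012,-0.01],-0.3,0],[[-0.05,-0.038,-0.02],-0.8,0],[[-0.08,-0.061,-0.03],-1.3,0],[[-0.11,-0.084,-0.03],-1.8,0],[[-0.14,-0.107,-0.03],-2.3,0],[[-0.17,-0.130,-0.03],-2.8,0],[[-0.20,-0.153,-0.03],-3.3,0],[[-0.23,-0.176,-0.03],-3.8,0],[[-0.255,-0.195,-0.03],-4.2,0],[[-0.27,-0.207,-0.03],-4.6,0]]'
python3 -c "
from h import *
print(tool([.5155,-.0545,.13]),read_state()['opening'],read_state()['qpos'])"
```

```text
time_s: 0.93
tcp_pos: [0.393, 0.1886, 0.1995]
tcp_rot: [[-1.0, -0.031, -0.0], [-0.031, 1.0, -0.001], [0.0, -0.001, -1.0]]
wrist_force: [0.8, 0.0, -0.8]
opening: 0.497
finger_force: 0.0
[-0.11488152 -0.24675047  0.06975822] 0.4973115158334936 [ 1.82328086e+01 -9.90265247e+00  8.95530609e+01 -6.00725533e-02
  1.00384508e+02 -7.35601375e+01]
```

```bash
python3 -m pendant '[[[-0.01,-0.02,0],0,0],[[-0.022,-0.05,0],0,0],[[-0.037,-0.083,0],0,0],[[-0.053,-0.116,0],0,0],[[-0.069,-0.149,0],0,0],[[-0.085,-0.182,0],0,0],[[-0.1,-0.215,0.01],0,0],[[-0.111,-0.237,0.03],0,0],[[-0.115,-0.247,0.05],0,0],[[-0.115,-0.247,0.06],0,0]]'
python3 - <<'E'
from h import *
for n in('top','side'):
    p,d=snapshot(n);np.savez(f'pics/{n}1.npz',p=p,d=d)
    q=proj(n,[.5155,-.0545,.12])[0].astype(int);print(n,q)
    c=p[q[1]-50:q[1]+50,q[0]-60:q[0]+60];cv2.imwrite(f'pics/{n}1c.png',cv2.resize(c,None,fx=5,fy=5,interpolation=cv2.INTER_CUBIC)[...,::-1])
s=read_state();print(s['tcp_pos'],tool([.5155,-.0545,.079]))
E
```

```text
time_s: 1.77
tcp_pos: [0.5141, -0.0538, 0.1363]
tcp_rot: [[-1.0, -0.028, -0.005], [-0.028, 1.0, 0.001], [0.005, 0.001, -1.0]]
wrist_force: [-1.1, -0.3, 1.0]
opening: 0.501
finger_force: 0.0
top [334 252]
side [302 226]
[ 0.51303755 -0.05119395  0.13688405] [-0.00272398 -0.00350808  0.05786044]
```

View pics/side1c.png

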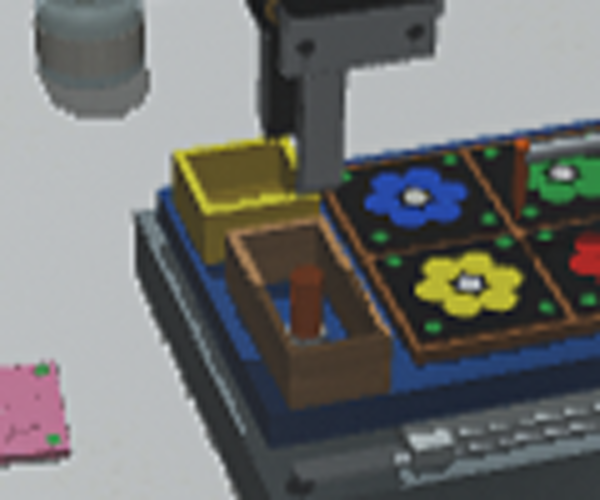

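The side crop shows the pin head top at about (307,272) and the near finger's tip at about (320,190). I'll check both against the projected model.

```bash
python3 - <<'E'
from h import *
s=read_state();T=s['tcp_rot'];p=s['tcp_pos'];print(s['time_s'],p,s['qd'].round(2))
o=np.array([242,176])
for nm,P in dict(pintop=[.5155,-.0545,.109],f_minus=p+T@[0,-.030,0],f_plus=p+T@[0,.03,0],yelDot=[.5985,-.0456,.082]).items():
    print(nm,(proj('side',P)[0]-o)*5)
E
```

```text
1.8667 [ 0.51303755 -0.05119395  0.13688405] [ 1.49 -2.09 -2.88  0.08  1.09 -0.07]
pintop [301.57394146 271.54391583]
f_minus [314.65506787 254.45828216]
f_plus [276.46720146 185.72119454]
yelDot [460.0662943  282.17121566]
```

View pics/top1c.png

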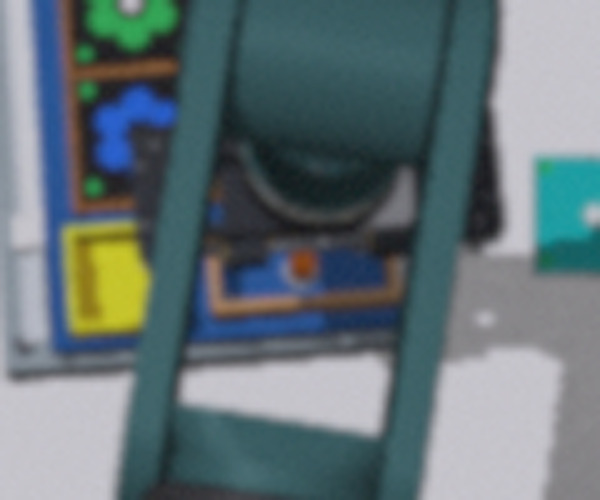

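```bash
python3 - <<'E'
from h import *
s=read_state();T=s['tcp_rot'];p=s['tcp_pos'];print(T.round(4))
for n,o in(('side',np.array([242,176])),('top',np.array([274,202]))):
  for nm,v in dict(tip=[0,0,0],fm=[0,-.03,0],fp=[0,.03,0],b=[0,0,-.097],b1=[.037,.088,-.097],b2=[-.037,.088,-.097],b3=[.037,-.088,-.097],b4=[-.037,-.088,-.097]).items():
    print(n,nm,((proj(n,p+T@v)[0]-o)*5).round())
f=np.load('pics/side1.npz');d=f['d']
for uv in((306,205),(306,212),(300,185),(296,200),(330,183),(303,232),(267,222),(336,232)):
    print(uv,atd('side',uv,d[uv[1],uv[0]]).round(3))
f=np.load('pics/top1.npz');d=f['d']
for uv in((334,255),(324,242),(344,247),(290,223),(303,233),(371,240),(335,245)):
    print(uv,atd('top',uv,d[uv[1],uv[0]]).round(3))
cv2.imwrite('pics/side1.png',np.load('pics/side1.npz')['p'][...,::-1])
E
```

```text
[[-0.9995 -0.0311 -0.0064]
 [-0.0311  0.9995  0.002 ]
 [ 0.0063  0.0022 -1.    ]]
side tip [295. 220.]
side fm [315. 254.]
side fp [276. 186.]
side b [299.  40.]
side b1 [167. -41.]
side b2 [318. -61.]
side b3 [277. 154.]
side b4 [442. 129.]
top tip [297. 252.]
top fm [351. 248.]
top fp [242. 256.]
top b [303. 213.]
top b1 [136. 298.]
top b2 [126. 156.]
top b3 [483. 271.]
top b4 [468. 130.]
(306, 205) [ 0.514 -0.087  0.2  ]
(306, 212) [ 0.514 -0.087  0.181]
(300, 185) [ 0.485 -0.138  0.285]
(296, 200) [ 0.506 -0.032  0.181]
(330, 183) [ 0.708  0.318 -0.001]
(303, 232) [ 0.516 -0.059  0.107]
(267, 222) [ 0.477  0.161 -0.002]
(336, 232) [ 0.604 -0.044  0.081]
(334, 255) [ 0.511 -0.054  0.112]
(324, 242) [ 0.508 -0.023  0.297]
(344, 247) [ 0.478 -0.066  0.369]
(290, 223) [0.617 0.067 0.08 ]
(303, 233) [0.528 0.026 0.315]
(371, 240) [ 0.505 -0.135  0.308]
(335, 245) [ 0.478 -0.044  0.396]
```

View pics/side1.png

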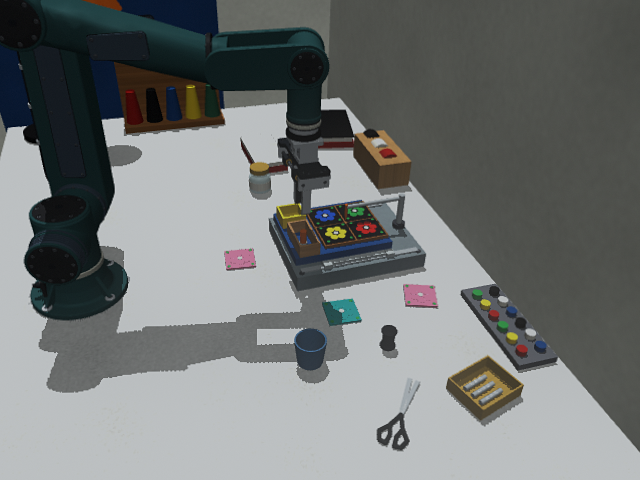

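```bash
python3 - <<'E'
from h import *
p,d=snapshot('side');s=read_state();print(s['time_s'],s['tcp_pos'])
np.savez('pics/side2.npz',p=p,d=d)
for u in(304,306,308):
  print(u,[(v,*atd('side',(u,v),d[v,u]).round(3)) for v in range(206,234,3)])
c=p[176:276,242:362];cv2.imwrite('pics/side2c.png',cv2.resize(c,None,fx=5,fy=5,interpolation=cv2.INTER_CUBIC)[...,::-1])
E
```

```text
1.9167 [ 0.51404271 -0.05089355  0.138964  ]
304 [(206, np.float64(0.509), np.float64(-0.088), np.float64(0.199)), (209, np.float64(0.509), np.float64(-0.089), np.float64(0.191)), (212, np.float64(0.51), np.float64(-0.085), np.float64(0.181)), (215, np.float64(0.54), np.float64(0.017), np.float64(0.103)), (218, np.float64(0.541), np.float64(0.021), np.float64(0.091)), (221, np.float64(0.533), np.float64(-0.006), np.float64(0.101)), (224, np.float64(0.533), np.float64(-0.007), np.float64(0.093)), (227, np.float64(0.534), np.float64(-0.007), np.float64(0.083)), (230, np.float64(0.52), np.float64(-0.053), np.float64(0.108)), (233, np.float64(0.517), np.float64(-0.065), np.float64(0.108))]
306 [(206, np.float64(0.515), np.float64(-0.083), np.float64(0.195)), (209, np.float64(0.514), np.float64(-0.086), np.float64(0.189)), (212, np.float64(0.515), np.float64(-0.084), np.float64(0.179)), (215, np.float64(0.557), np.float64(0.058), np.float64(0.073)), (218, np.float64(0.556), np.float64(0.052), np.float64(0.069)), (221, np.float64(0.537), np.float64(-0.012), np.float64(0.104)), (224, np.flo
[... 191 characters left out ...]
oat64(0.524), np.float64(-0.058), np.float64(0.102))]
308 [(206, np.float64(0.518), np.float64(-0.088), np.float64(0.197)), (209, np.float64(0.52), np.float64(-0.085), np.float64(0.187)), (212, np.float64(0.519), np.float64(-0.086), np.float64(0.18)), (215, np.float64(0.56), np.float64(0.05), np.float64(0.078)), (218, np.float64(0.557), np.float64(0.04), np.float64(0.076)), (221, np.float64(0.556), np.float64(0.034), np.float64(0.071)), (224, np.float64(0.538), np.float64(-0.025), np.float64(0.104)), (227, np.float64(0.535), np.float64(-0.034), np.float64(0.101)), (230, np.float64(0.535), np.float64(-0.036), np.float64(0.094)), (233, np.float64(0.536), np.float64(-0.033), np.float64(0.083))]
```

```bash
python3 - <<'E'
from h import *
f=np.load('pics/side0.npz');p=f['p'];d=f['d']
c=[.239,.495,.169];q=proj('side',c)[0];print(q)
n=np.array([.4348,.9005]);
for sgn in(-1,1):
  P=np.array(c)+[*(sgn*.055*n),0];u0=int(round(proj('side',P)[0][0]));print('finger',sgn,proj('side',P)[0].round(1))
  for v in range(int(proj('side',P)[0][1])-30,int(proj('side',P)[0][1])+10,4): print((u0,v),atd('side',(u0,v),d[v,u0]).round(3))
p2,d2=snapshot('side');s=read_state();print(s['tcp_pos'])
col=[(v,atd('side',(306,v),d2[v,306]).round(3)) for v in(208,211,213,214)];print(col)
E
```

```text
[159.33016618 122.29077196]
finger -1 [152.1 130.4]
(152, 100) [0.227 0.44  0.26 ]
(152, 104) [0.225 0.445 0.247]
(152, 108) [0.224 0.444 0.236]
(152, 112) [0.222 0.44  0.226]
(152, 116) [0.22  0.44  0.214]
(152, 120) [0.225 0.836 0.027]
(152, 124) [0.222 0.831 0.015]
(152, 128) [0.22  0.82  0.005]
(152, 132) [ 0.218  0.805 -0.003]
(152, 136) [ 0.216  0.769 -0.001]
finger 1 [166.2 114.6]
(166, 84) [0.291 0.916 0.121]
(166, 88) [0.273 0.547 0.249]
(166, 92) [0.271 0.538 0.241]
(166, 96) [0.269 0.538 0.229]
(166, 100) [0.268 0.539 0.216]
(166, 104) [0.266 0.539 0.204]
(166, 108) [0.278 0.861 0.056]
(166, 112) [0.276 0.867 0.038]
(166, 116) [0.274 0.859 0.027]
(166, 120) [0.271 0.838 0.021]
[ 0.51485986 -0.05073554  0.14039976]
[(208, array([ 0.514, -0.086,  0.191])), (211, array([ 0.514, -0.088,  0.185])), (213, array([0.558, 0.06 , 0.078])), (214, array([0.558, 0.061, 0.075]))]
```

The visible fingertips sit about 37 mm above the reported TCP, both at the start and now. I'll go down cautiously and check by picture and by force.

```bash
python3 -m pendant '[[[0,0,0.005],0,0],[[0,0,0.01],0,0],[[0,0,0.015],0,0],[[0,0,0.02],0,0],[[0,0,0.025],0,0],[[0,0,0.03],0,0],[[0,0,0.035],0,0],[[0,0,0.035],0,0],[[0,0,0.035],0,0],[[0,0,0.035],0,0]]'
python3 - <<'E'
from h import *
p,d=snapshot('side');s=read_state();print(s['tcp_pos'],s['wrist_force'],s['qd'].round(2))
np.savez('pics/side3.npz',p=p,d=d)
for u in(304,306,308): print(u,[(v,*atd('side',(u,v),d[v,u]).round(3)) for v in range(218,240,3)])
c=p[176:276,242:362];cv2.imwrite('pics/side3c.png',cv2.resize(c,None,fx=5,fy=5,interpolation=cv2.INTER_CUBIC)[...,::-1])
E
```

```text
time_s: 2.8
tcp_pos: [0.5153, -0.0518, 0.1051]
tcp_rot: [[-0.999, -0.032, 0.0], [-0.032, 0.999, 0.0], [-0.0, 0.0, -1.0]]
wrist_force: [0.1, -0.3, -0.0]
opening: 0.5
finger_force: 0.0
[ 0.51537389 -0.05179562  0.10528928] [-0.24395501 -0.28605115  0.11201435] [-0.01 -0.17 -0.21 -0.01  0.01  0.09]
304 [(218, np.float64(0.51), np.float64(-0.087), np.float64(0.166)), (221, np.float64(0.509), np.float64(-0.091), np.float64(0.161)), (224, np.float64(0.508), np.float64(-0.093), np.float64(0.154)), (227, np.float64(0.534), np.float64(-0.004), np.float64(0.082)), (230, np.float64(0.521), np.float64(-0.051), np.float64(0.107)), (233, np.float64(0.518), np.float64(-0.061), np.float64(0.105)), (236, np.float64(0.518), np.float64(-0.061), np.float64(0.097)), (239, np.float64(0.517), np.float64(-0.064), np.float64(0.09))]
306 [(218, np.float64(0.514), np.float64(-0.089), np.float64(0.166)), (221, np.float64(0.514), np.float64(-0.089), np.float64(0.158)), (224, np.float64(0.514), np.float64(-0.088), np.float64(0.149)), (227, np.float64(0.535), np.float64(-0.018), np.float64(0.091)), (230, np.float64(0.535), np.float64(-0.018), np.float64(0.082)), (233, np.float64(0.523), np.float64(-0.061), np.float64(0.104)), (236, np.float64(0.524), np.float64(-0.058), np.float64(0.093)), (239, np.float64(0.523), np.float64(-0.06), np.float64(0.086))]
308 [(218, np.float64(0.519), np.float64(-0.087), np.float64(0.164)), (221, np.float64(0.518), np.float64(-0.092), np.float64(0.16)), (224, np.float64(0.521), np.float64(-0.083), np.float64(0.145)), (227, np.float64(0.537), np.float64(-0.029), np.float64(0.098)), (230, np.float64(0.537), np.float64(-0.03), np.float64(0.09)), (233, np.float64(0.536), np.float64(-0.033), np.float64(0.083)), (236, np.float64(0.536), np.float64(-0.033), np.float64(0.074)), (239, np.float64(0.534), np.float64(-0.042), np.float64(0.072))]
```

View pics/side3c.png

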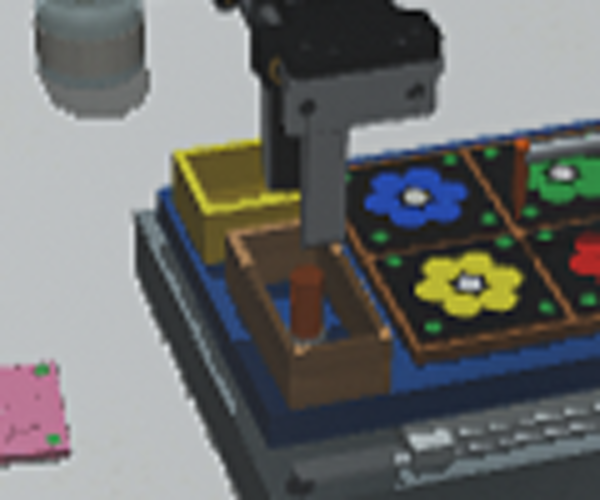

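The picture confirms it: the tips end at crop (320,243), z≈0.146, while 0.105 is reported, so the real tips are about 40 mm above the reported TCP. Going down in two steps while watching the force.

```bash
python3 -m pendant '[[[0,-0.001,0.006],0,0],[[0,-0.002,0.012],0,0],[[0,-0.002,0.018],0,0],[[0,-0.002,0.024],0,0],[[0,-0.002,0.030],0,0],[[0,-0.002,0.036],0,0],[[0,-0.002,0.042],0,0],[[0,-0.002,0.047],0,0],[[0,-0.002,0.05],0,0],[[0,-0.002,0.05],0,0]]'
python3 - <<'E'
from h import *
p,d=snapshot('side');s=read_state();print(s['tcp_pos'],s['wrist_force'],s['qd'].round(2))
np.savez('pics/side4.npz',p=p,d=d)
c=p[176:276,242:362];cv2.imwrite('pics/side4c.png',cv2.resize(c,None,fx=5,fy=5,interpolation=cv2.INTER_CUBIC)[...,::-1])
for v in(218,222,226,230,234,236,238,240,242):print(v,atd('side',(307,v),d[v,307]).round(3))
E
```

```text
time_s: 3.68
tcp_pos: [0.5146, -0.0535, 0.054]
tcp_rot: [[-0.999, -0.032, -0.002], [-0.032, 0.999, 0.0], [0.002, 0.001, -1.0]]
wrist_force: [-0.2, 0.4, -0.2]
opening: 0.505
finger_force: 0.0
[ 0.51492988 -0.05360276  0.05455825] [-0.27195395  0.21572724  0.49719286] [ 0.04 -0.3  -0.85 -0.04  0.17 -0.01]
218 [ 0.503 -0.134  0.198]
222 [ 0.502 -0.136  0.188]
226 [ 0.517 -0.088  0.143]
230 [ 0.516 -0.091  0.135]
234 [ 0.517 -0.087  0.12 ]
236 [ 0.517 -0.088  0.115]
238 [ 0.518 -0.086  0.108]
240 [ 0.518 -0.085  0.102]
242 [ 0.517 -0.09   0.1  ]
```

```bash
python3 -m pendant '[[[0,-0.001,0.004],0,0],[[0,-0.001,0.008],0,0],[[0,-0.001,0.012],0,0],[[0,-0.001,0.013],0,0],[[0,-0.001,0.013],0,0.3],[[0,-0.001,0.013],0,1],[[0,-0.001,0.013],0,1],[[0,-0.001,0.013],0,1],[[0,-0.001,0.013],0,1],[[0,-0.001,0.013],0,1]]'
```

```text
time_s: 4.57
tcp_pos: [0.5154, -0.0546, 0.0422]
tcp_rot: [[-0.999, -0.032, 0.0], [-0.032, 0.999, 0.0], [-0.0, 0.0, -1.0]]
wrist_force: [-0.7, -0.0, -0.4]
opening: 0.165
finger_force: 30.0
```

Gripped at 15.5 mm, which matches the 16 mm head. Lifting.

```bash
python3 -m pendant '[[[0,0,-0.006],0,1],[[0,0,-0.018],0,1],[[0,0,-0.032],0,1],[[0,0,-0.047],0,1],[[0,0,-0.062],0,1],[[0,0,-0.078],0,1],[[0,0,-0.095],0,1],[[0,0,-0.112],0,1],[[0,0,-0.125],0,1],[[0,0,-0.13],0,1]]'
python3 - <<'E'
from h import *
p,d=snapshot('side');s=read_state();print(s['tcp_pos'],s['wrist_force'],s['opening'])
T=s['tcp_rot'];a=s['tcp_pos']+[0,0,.04];q=proj('side',a)[0].astype(int)
print(tool([.447,-.353,s['tcp_pos'][2]],s))
c=p[q[1]-30:q[1]+70,q[0]-60:q[0]+60];cv2.imwrite('pics/side5c.png',cv2.resize(c,None,fx=4,fy=4,interpolation=cv2.INTER_CUBIC)[...,::-1])
E
```

```text
time_s: 5.4
tcp_pos: [0.5164, -0.055, 0.1758]
tcp_rot: [[-0.999, -0.032, 0.005], [-0.032, 0.999, -0.001], [-0.005, -0.001, -1.0]]
wrist_force: [0.8, -0.2, -0.6]
opening: 0.163
finger_force: 30.0
[ 0.51650644 -0.0550101   0.17561629] [ 0.62830803 -0.0133371  -0.2083223 ] 0.16124043882387504
[ 7.89770728e-02 -2.95620955e-01 -1.89617726e-05]
```

View pics/side5c.png

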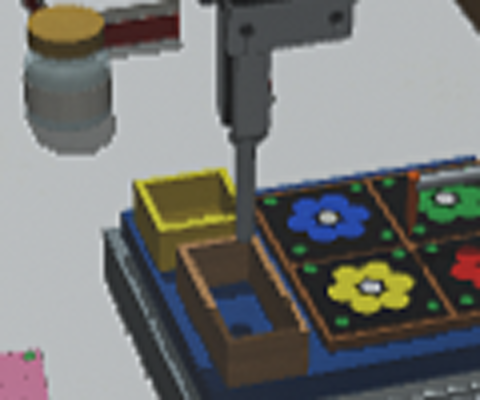

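The pin hangs upright and clear of the pocket, and the well mouth is empty. Next, across to above the cup.

```bash
python3 -m pendant '[[[0.003,-0.012,0],0,1],[[0.01,-0.036,0],0,1],[[0.018,-0.069,0],0,1],[[0.028,-0.104,0],0,1],[[0.038,-0.140,0],0,1],[[0.047,-0.176,0],0,1],[[0.057,-0.212,0],0,1],[[0.066,-0.246,0],0,1],[[0.074,-0.276,0],0,1],[[0.079,-0.296,0],0,1]]'
python3 -m pendant '[[[0,0,0.01],0,1],[[0,0,0.025],0,1],[[0,0,0.04],0,1],[[0,0,0.05],0,1],[[0,0,0.055],0,1],[[0,0,0.055],0,1],[[0,0,0.055],0,1],[[0,0,0.055],0,1],[[0,0,0.055],0,1],[[0,0,0.055],0,1]]'
python3 - <<'E'
from h import *
p,d=snapshot('side');pt,dt=snapshot('top');s=read_state();print(s['tcp_pos'],s['wrist_force'],s['opening'])
c=p[260:380,240:400];c=cv2.resize(c,None,fx=4,fy=4,interpolation=cv2.INTER_CUBIC)
cv2.imwrite('pics/cup6.png',c[...,::-1])
np.savez('pics/6.npz',p=p,d=d,pt=pt,dt=dt)
print('expected foot px crop',(proj('side',s['tcp_pos']+[0,0,.04-.078])[0]-[240,260])*4)
for z in(.06,):
  for uv in((295,338),(327,338),(311,330),(311,348)):print(uv,atz('side',uv,z).round(4))
E
```

```text
time_s: 6.28
tcp_pos: [0.443, -0.3562, 0.17]
tcp_rot: [[-1.0, -0.029, -0.003], [-0.029, 1.0, 0.001], [0.003, 0.001, -1.0]]
wrist_force: [0.5, 0.5, -0.4]
opening: 0.163
finger_force: 30.0
time_s: 7.12
tcp_pos: [0.4462, -0.3534, 0.118]
tcp_rot: [[-0.999, -0.032, 0.001], [-0.032, 0.999, -0.001], [-0.001, -0.001, -1.0]]
wrist_force: [-0.3, 0.4, -2.0]
opening: 0.164
finger_force: 30.0
[ 0.4460146  -0.3532625   0.11767872] [-0.2021531  -0.61618824 -0.22545459] 0.16573202782619548
expected foot px crop [276.25009732 285.68027507]
(295, 338) [ 0.4198 -0.3444  0.06  ]
(327, 338) [ 0.4813 -0.3612  0.06  ]
(311, 330) [ 0.4568 -0.3313  0.06  ]
(311, 348) [ 0.4429 -0.3788  0.06  ]
```

View pics/cup6.png

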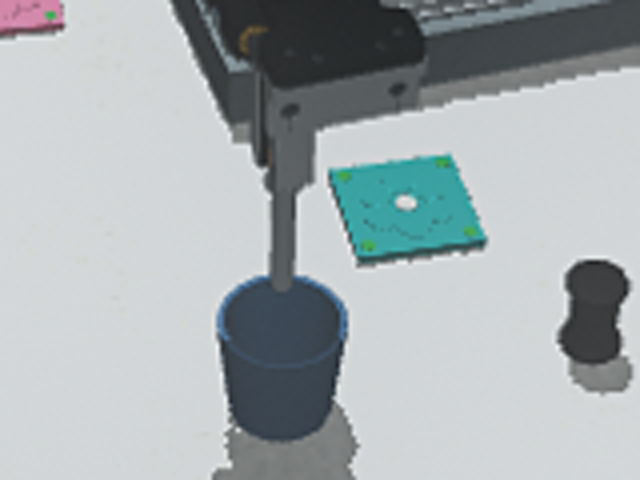

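The foot is at crop (282,290), directly over the cup's rim ellipse (centre about 282,321). Lowering it.

```bash
python3 -m pendant '[[[0,-0.001,0.006],0,1],[[0,-0.002,0.016],0,1],[[0,-0.002,0.026],0,1],[[0,-0.002,0.036],0,1],[[0,-0.002,0.044],0,1],[[0,-0.002,0.051],0,1],[[0,-0.002,0.057],0,1],[[0,-0.002,0.061],0,1],[[0,-0.002,0.064],0,1],[[0,-0.002,0.064],0,1]]'
python3 -m pendant '[[[0,0,0.001],0,1],[[0,0,0.002],0,1],[[0,0,0.003],0,1],[[0,0,0.004],0,1],[[0,0,0.005],0,1],[[0,0,0.006],0,1],[[0,0,0.007],0,1],[[0,0,0.008],0,1],[[0,0,0.008],0,1],[[0,0,0.008],0,1]]'
```

```text
time_s: 8.05
tcp_pos: [0.4456, -0.3548, 0.0523]
tcp_rot: [[-0.999, -0.032, -0.001], [-0.032, 0.999, 0.001], [0.001, 0.001, -1.0]]
wrist_force: [-0.5, 0.8, -0.9]
opening: 0.17
finger_force: 30.0
time_s: 8.88
tcp_pos: [0.4457, -0.355, 0.0448]
tcp_rot: [[-0.999, -0.032, -0.0], [-0.032, 0.999, 0.0], [0.0, 0.0, -1.0]]
wrist_force: [0.2, -0.1, -1.4]
opening: 0.163
finger_force: 30.0
```

```bash
python3 -m pendant '[[[0,0,0.001],0,1],[[0,0,0.001],0,0.6],[[0,0,0.001],0,0.4],[[0,0,0.001],0,0.2],[[0,0,0.001],0,0],[[0,0,0.001],0,0],[[0,0,0.001],0,0],[[0,0,0.001],0,0],[[0,0,-0.005],0,0],[[0,0,-0.015],0,0]]'
python3 -m pendant '[[[0,0,-0.02],0,0],[[0,0,-0.04],0,0],[[0,0,-0.06],0,0],[[0,0,-0.08],0,0],[[0,0,-0.1],0,0],[[0,0,-0.115],0,0],[[0,0,-0.12],0,0],[[0,0,-0.12],0,0],[[0,0,-0.12],0,0],[[0,0,-0.12],0,0]]'
python3 - <<'E'
from h import *
p,d=snapshot('side');s=read_state();print(s['tcp_pos'],s['wrist_force'],s['opening'])
c=p[260:380,240:400];cv2.imwrite('pics/cup7.png',cv2.resize(c,None,fx=4,fy=4,interpolation=cv2.INTER_CUBIC)[...,::-1])
E
```

```text
time_s: 9.72
tcp_pos: [0.445, -0.3543, 0.0592]
tcp_rot: [[-0.999, -0.032, -0.002], [-0.032, 0.999, 0.002], [0.002, 0.002, -1.0]]
wrist_force: [-0.1, -0.4, 0.1]
opening: 0.5
finger_force: 0.0
time_s: 10.55
tcp_pos: [0.4452, -0.3546, 0.1786]
tcp_rot: [[-0.999, -0.032, -0.002], [-0.032, 0.999, 0.002], [0.002, 0.002, -1.0]]
wrist_force: [0.4, -0.8, -1.0]
opening: 0.498
finger_force: 0.0
[ 0.44518325 -0.35449576  0.17834744] [-0.00591513 -0.05481493  0.02112538] 0.49974235364578007
```

View pics/cup7.png

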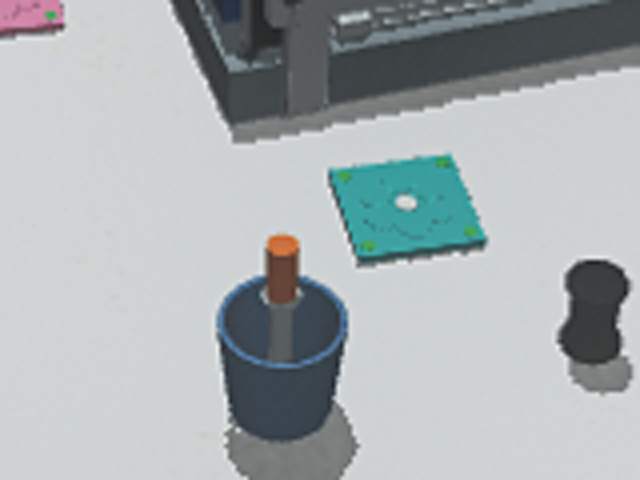

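The pin stands upright in the cup: head at (283,245), cup undisturbed. I've now used all ten picture views, so the rest will be numeric measurements. Next, the finger cup with the fingers shut.

```bash
python3 -m pendant '[[[-0.003,0.012,0],0,1],[[-0.008,0.036,0],0,1],[[-0.015,0.07,0],0,1],[[-0.022,0.105,0],0,1],[[-0.029,0.14,0],0,1],[[-0.036,0.175,0],0,1],[[-0.043,0.21,0],0,1],[[-0.05,0.245,0],0,1],[[-0.057,0.28,0],0,1],[[-0.064,0.31,0],0,1]]'
python3 -m pendant '[[[-0.006,0.03,0],0,1],[[-0.011,0.06,0],0,1],[[-0.015,0.08,0],0,1],[[-0.016,0.09,0],0,1],[[-0.016,0.091,0],0,1],[[-0.016,0.091,0.02],0,1],[[-0.016,0.091,0.04],0,1],[[-0.016,0.091,0.055],0,1],[[-0.016,0.091,0.065],0,1],[[-0.016,0.091,0.065],0,1]]'
python3 -c "
from h import *
s=read_state();print(s['tcp_pos'],s['qd'].round(1),tool([.5128,.0482,.047]))"
```

```text
time_s: 11.43
tcp_pos: [0.499, -0.0399, 0.1793]
tcp_rot: [[-0.999, -0.033, -0.001], [-0.033, 0.999, 0.001], [0.001, 0.001, -1.0]]
wrist_force: [0.8, 0.3, -0.3]
opening: 0.005
finger_force: 0.0
time_s: 12.27
tcp_pos: [0.5108, 0.0473, 0.112]
tcp_rot: [[-1.0, -0.031, -0.006], [-0.031, 1.0, -0.0], [0.006, -0.0, -1.0]]
wrist_force: [-0.1, 0.3, -0.9]
opening: 0.007
finger_force: 0.0
[0.51083497 0.04732058 0.11201178] [ 0.2 -1.  -3.1  0.2  1.5  0. ] [-0.0023579   0.00082432  0.06499944]
```

```bash
python3 -m pendant '[[[0,0,0.008],0,1],[[0,0,0.018],0,1],[[0,0,0.028],0,1],[[0,0,0.038],0,1],[[0,0,0.046],0,1],[[0,0,0.053],0,1],[[0,0,0.059],0,1],[[0,0,0.063],0,1],[[0,0,0.065],0,1],[[0,0,0.065],0,1]]'
cat > tiles.py <<'E'
from h import *
# yellow-cup-independent tile tracking: white dots seen by the top camera near predicted spots
def dots(name='side',save=None):
    p,d=snapshot(name)
    if save: np.savez(save,p=p,d=d)
    hsv=cv2.cvtColor(p,cv2.COLOR_RGB2HSV);out={}
    rng=dict(red=[(0,8),(172,180)],blue=[(108,122)],yellow=[(24,34)])
    tip=proj(name,[.6397,-.0048,.088])[0]
    for k,r in rng.items():
        m=np.zeros(p.shape[:2],np.uint8)
        for a,b in r: m|=cv2.inRange(hsv,(a,170,90),(b,255,255))
        box=np.zeros_like(m);u,v=tip.astype(int);box[max(0,v-75):v+75,u-95:u+95]=1;m*=box
        w=cv2.inRange(hsv,(0,0,120),(180,70,255))*box
        n,l,st,c=cv2.connectedComponentsWithStats(w)
        best=[]
        for i in range(1,n):
            if 4<=st[i,4]<=90:
                x,y,ww,hh=st[i,:4];ring=m[max(0,y-5):y+hh+5,max(0,x-5):x+ww+5];f=(ring>0).mean()
                best.append((round(float(f),2),atz(name,c[i],.082).round(4),int(st[i,4])))
        best.sort(key=lambda b:-b[0]);out[k]=best[:2]
    return out
if __name__=='__main__':
    yaw=np.radians(1.7);R=np.array([[np.cos(yaw),-np.sin(yaw)],[np.sin(yaw),np.cos(yaw)]])
    for n in('side','top'):
        for k,b in dots(n,f'pics/t_{n}.npz').items():
            for x in b: print(n,k,x[0],x[2],x[1],'rel. pointer base xy',(R.T@(x[1][:2]-[.6397,-.0048])).round(4))
    s=read_state();print(s['time_s'],s['tcp_pos'],s['wrist_force'])
E
python3 tiles.py
```

```text
time_s: 13.1
tcp_pos: [0.5127, 0.0483, 0.0495]
tcp_rot: [[-0.999, -0.032, -0.001], [-0.032, 0.999, 0.0], [0.001, 0.0, -1.0]]
wrist_force: [-0.5, 0.0, 0.5]
opening: 0.004
finger_force: 0.0
side red 0.56 10 [ 0.6813 -0.0432  0.082 ] rel. pointer base xy [ 0.0404 -0.0396]
side red 0.08 21 [0.8708 0.3699 0.082 ] rel. pointer base xy [0.2421 0.3677]
side blue 0.6 10 [0.5991 0.034  0.082 ] rel. pointer base xy [-0.0394  0.04  ]
side blue 0.0 21 [0.8708 0.3699 0.082 ] rel. pointer base xy [0.2421 0.3677]
side yellow 0.62 11 [ 0.6014 -0.0453  0.082 ] rel. pointer base xy [-0.0395 -0.0393]
side yellow 0.0 21 [0.8708 0.3699 0.082 ] rel. pointer base xy [0.2421 0.3677]
top red 0.76 21 [ 0.681  -0.0436  0.082 ] rel. pointer base xy [ 0.0401 -0.04  ]
top red 0.0 28 [ 0.8492 -0.2511  0.082 ] rel. pointer base xy [ 0.2021 -0.2524]
top blue 0.0 28 [ 0.8492 -0.2511  0.082 ] rel. pointer base xy [ 0.2021 -0.2524]
top blue 0.0 24 [ 0.8585 -0.2874  0.082 ] rel. pointer base xy [ 0.2103 -0.289 ]
top yellow 0.72 19 [ 0.6004 -0.0458  0.082 ] rel. pointer base xy [-0.0405 -0.0398]
top yellow 0.02 4 [ 0.827  -0.2872  0.082 ] rel. pointer base xy [ 0.1788 -0.2878]
13.2 [0.51324528 0.0483135  0.05033215] [ 0.62133614 -0.37737304  0.36155437]
```

Both cameras agree to within 1 mm (red at +40,−40; blue at −40,+40). Pushing towards −x, +y.

```bash
python3 -m pendant '[[[0.003,0.003,0.003],0,1],[[0.008,0.008,0.005],0,1],[[0.013,0.013,0.005],0,1],[[0.018,0.018,0.005],0,1],[[0.023,0.023,0.005],0,1],[[0.028,0.028,0.005],0,1],[[0.033,0.033,0.005],0,1],[[0.038,0.038,0.005],0,1],[[0.042,0.042,0.005],0,1],[[0.043,0.043,0.005],0,1]]'
python3 tiles.py | grep -v ' 0.0'
```

```text
time_s: 14.03
tcp_pos: [0.4675, 0.0908, 0.045]
tcp_rot: [[-0.999, -0.033, -0.001], [-0.033, 0.999, 0.001], [0.001, 0.001, -1.0]]
wrist_force: [1.9, -2.1, -2.1]
opening: 0.004
finger_force: 1.9
```

```bash
python3 tiles.py | grep -v -E '(red|blue|yellow) 0\.0'
```

```text
side red 0.49 10 [ 0.651  -0.0129  0.082 ] rel. pointer base xy [ 0.0111 -0.0084]
side blue 0.6 8 [0.5689 0.0642 0.082 ] rel. pointer base xy [-0.0687  0.0711]
side yellow 0.62 10 [ 0.5711 -0.0151  0.082 ] rel. pointer base xy [-0.0689 -0.0083]
top yellow 0.76 23 [ 0.5709 -0.0159  0.082 ] rel. pointer base xy [-0.0691 -0.0091]
14.2333 [0.4682881  0.0905934  0.04530572] [ 0.43584685 -0.24310144  0.26595443]
```

```bash
python3 -m pendant '[[[0.003,0.0025,0],0,1],[[0.007,0.0055,0],0,1],[[0.0095,0.0075,0],0,1],[[0.0108,0.0087,0],0,1],[[0.0108,0.0087,0],0,1],[[0.0108,0.0087,0],0,1],[[0.0108,0.0087,0],0,1],[[0.0108,0.0087,0],0,1],[[0.0108,0.0087,0],0,1],[[0.0108,0.0087,0],0,1]]'
python3 tiles.py | grep -v -E '(red|blue|yellow) 0\.0'
```

```text
time_s: 15.07
tcp_pos: [0.4572, 0.0986, 0.0447]
tcp_rot: [[-0.999, -0.032, -0.001], [-0.032, 0.999, 0.001], [0.001, 0.001, -1.0]]
wrist_force: [0.5, 0.4, 1.2]
opening: 0.008
finger_force: 0.2
side red 0.51 8 [ 0.6403 -0.0044  0.082 ] rel. pointer base xy [0.0006 0.0004]
side blue 0.59 9 [0.5598 0.0717 0.082 ] rel. pointer base xy [-0.0776  0.0788]
side yellow 0.62 9 [ 0.5607 -0.0075  0.082 ] rel. pointer base xy [-0.079  -0.0004]
top red 0.71 13 [ 0.6384 -0.0058  0.082 ] rel. pointer base xy [-0.0013 -0.001 ]
top blue 0.16 5 [0.6191 0.1162 0.082 ] rel. pointer base xy [-0.017   0.1216]
top yellow 0.75 21 [ 0.5596 -0.0085  0.082 ] rel. pointer base xy [-0.0802 -0.0013]
15.1667 [0.45721385 0.09852818 0.0447316 ] [ 1.68299178  0.26561274 -0.74942244]
```

```bash
python3 -m pendant '[[[0,0,0],0,1],[[0,0,0],0,1],[[0,0,0],0,1],[[0,0,0],0,1],[[0,0,0],0,1],[[0,0,0],0,1],[[0,0,0],0,1],[[0,0,0],0,1],[[0,0,0],0,1],[[0,0,0],0,1]]'
python3 tiles.py | grep -E 'red 0\.[2-9]'
python3 -m pendant '[[[-0.003,-0.003,0],0,1],[[-0.009,-0.008,0],0,1],[[-0.015,-0.013,0],0,1],[[-0.021,-0.018,0],0,1],[[-0.027,-0.022,0],0,1],[[-0.032,-0.027,0],0,1],[[-0.037,-0.032,0],0,1],[[-0.042,-0.037,0],0,1],[[-0.047,-0.042,0],0,1],[[-0.052,-0.047,0],0,1]]'
python3 -m pendant '[[[-0.005,-0.005,0],0,1],[[-0.01,-0.01,0],0,1],[[-0.015,-0.015,0],0,1],[[-0.02,-0.02,0],0,1],[[-0.025,-0.025,0],0,1],[[-0.03,-0.03,0],0,1],[[-0.035,-0.035,0],0,1],[[-0.039,-0.039,0],0,1],[[-0.041,-0.041,0],0,1],[[-0.041,-0.041,0],0,1]]'
python3 tiles.py | grep -v -E '(red|blue|yellow) 0\.0'
```

```text
time_s: 16.0
tcp_pos: [0.4575, 0.0982, 0.045]
tcp_rot: [[-0.999, -0.032, 0.0], [-0.032, 0.999, 0.0], [-0.0, 0.0, -1.0]]
wrist_force: [0.1, 0.3, -0.1]
opening: 0.004
finger_force: 0.0
side red 0.51 8 [ 0.6403 -0.0044  0.082 ] rel. pointer base xy [0.0006 0.0004]
top red 0.72 13 [ 0.6384 -0.0058  0.082 ] rel. pointer base xy [-0.0013 -0.001 ]
time_s: 16.93
tcp_pos: [0.5111, 0.0527, 0.0449]
tcp_rot: [[-0.999, -0.032, -0.001], [-0.032, 0.999, 0.001], [0.001, 0.001, -1.0]]
wrist_force: [-2.3, 2.2, 1.8]
opening: 0.006
finger_force: 2.5
time_s: 17.77
tcp_pos: [0.5544, 0.0121, 0.0449]
tcp_rot: [[-1.0, -0.031, 0.002], [-0.031, 1.0, -0.001], [-0.002, -0.001, -1.0]]
wrist_force: [-0.5, 0.5, 0.5]
opening: 0.003
finger_force: 0.0
side red 0.63 10 [ 0.7061 -0.0676  0.082 ] rel. pointer base xy [ 0.0645 -0.0647]
side red 0.12 26 [0.8759 0.3698 0.082 ] rel. pointer base xy [0.2472 0.3674]
side blue 0.59 11 [0.6234 0.0092 0.082 ] rel. pointer base xy [-0.0159  0.0145]
side yellow 0.64 12 [ 0.6269 -0.069   0.082 ] rel. pointer base xy [-0.0147 -0.0638]
top red 0.58 14 [ 0.7058 -0.0693  0.082 ] rel. pointer base xy [ 0.0642 -0.0664]
top yellow 0.35 4 [ 0.6295 -0.0714  0.082 ] rel. pointer base xy [-0.0122 -0.0663]
top yellow 0.23 4 [0.5173 0.0542 0.082 ] rel. pointer base xy [-0.1206  0.0626]
17.8667 [0.55406689 0.01242361 0.04501607] [-0.49282513  0.35544433  0.28252688]
```

```bash
python3 -m pendant '[[[-0.003,-0.003,0],0,1],[[-0.007,-0.0065,0],0,1],[[-0.011,-0.0105,0],0,1],[[-0.014,-0.013,0],0,1],[[-0.0155,-0.0145,0],0,1],[[-0.0155,-0.0145,0],0,1],[[-0.0155,-0.0145,0],0,1],[[-0.0155,-0.0145,0],0,1],[[-0.0155,-0.0145,0],0,1],[[-0.0155,-0.0145,0],0,1]]'
python3 tiles.py | grep -v -E '(red|blue|yellow) 0\.0'
```

```text
time_s: 18.7
tcp_pos: [0.5694, -0.001, 0.045]
tcp_rot: [[-0.999, -0.032, 0.001], [-0.032, 0.999, -0.0], [-0.001, -0.0, -1.0]]
wrist_force: [-1.1, -0.4, 0.1]
opening: 0.006
finger_force: 0.0
side red 0.63 11 [ 0.7214 -0.0808  0.082 ] rel. pointer base xy [ 0.0794 -0.0784]
side red 0.12 27 [0.8769 0.3694 0.082 ] rel. pointer base xy [0.2482 0.367 ]
side blue 0.48 9 [ 0.6399 -0.0033  0.082 ] rel. pointer base xy [0.0002 0.0015]
side yellow 0.61 11 [ 0.6429 -0.0841  0.082 ] rel. pointer base xy [ 0.0008 -0.0794]
top blue 0.1 4 [0.5885 0.0558 0.082 ] rel. pointer base xy [-0.0494  0.0621]
18.8 [ 0.56931328 -0.00086777  0.04503071] [ 0.61039462  0.37665705 -0.50291479]
```

Blue is within 1.5 mm. I'll back off the walls, rise and check.

```bash
python3 -m pendant '[[[0.003,0.003,0],0,1],[[0.008,0.007,0],0,1],[[0.01,0.009,-0.005],0,1],[[0.01,0.009,-0.02],0,1],[[0.01,0.009,-0.04],0,1],[[0.01,0.009,-0.06],0,1],[[0.01,0.009,-0.08],0,1],[[0.01,0.009,-0.09],0,1],[[0.01,0.009,-0.1],0,1],[[0.01,0.009,-0.1],0,1]]'
python3 -m pendant '[[[0.02,0,0],0,1],[[0.05,0,0],0,1],[[0.08,0,0],0,1],[[0.1,0,0],0,1],[[0.12,0,0],0,1],[[0.13,0,0],0,1],[[0.13,0,0],0,1],[[0.13,0,0],0,1],[[0.13,0,0],0,1],[[0.13,0,0],0,1]]'
python3 tiles.py | grep -v -E '(red|blue|yellow) 0\.0'
python3 - <<'E'
from h import *
a=np.load('pics/6.npz')['p'];f=np.load('pics/t_side.npz');b=f['p'];d=f['d']
h=cv2.cvtColor(b[300:350,290:335],cv2.COLOR_RGB2HSV);m=cv2.inRange(h,(3,140,70),(20,255,255))
v,u=np.nonzero(m);print('orange px',len(u),u.mean()+290,v.min()+300,v.max()+300)
print('cup front diff',np.abs(a[345:370,290:335].astype(int)-b[345:370,290:335]).mean())
E
```

```text
time_s: 19.63
tcp_pos: [0.56, 0.008, 0.1474]
tcp_rot: [[-0.999, -0.032, 0.004], [-0.032, 0.999, -0.0], [-0.004, -0.0, -1.0]]
wrist_force: [-0.7, 1.1, -0.6]
opening: 0.006
finger_force: 0.0
time_s: 20.47
tcp_pos: [0.4298, 0.0038, 0.1447]
tcp_rot: [[-0.999, -0.032, -0.0], [-0.032, 0.999, 0.0], [0.0, 0.0, -1.0]]
wrist_force: [-0.3, -0.7, 0.5]
opening: 0.007
finger_force: 0.0
side red 0.62 11 [ 0.7214 -0.0808  0.082 ] rel. pointer base xy [ 0.0794 -0.0784]
side blue 0.45 9 [ 0.6399 -0.0033  0.082 ] rel. pointer base xy [0.0002 0.0015]
side yellow 0.6 10 [ 0.643  -0.0836  0.082 ] rel. pointer base xy [ 0.001  -0.0789]
top red 0.76 19 [ 0.7211 -0.0818  0.082 ] rel. pointer base xy [ 0.0791 -0.0794]
top blue 0.67 17 [ 0.6385 -0.0041  0.082 ] rel. pointer base xy [-0.0012  0.0007]
top blue 0.22 20 [ 0.5415 -0.1168  0.082 ] rel. pointer base xy [-0.1015 -0.109 ]
top yellow 0.75 20 [ 0.6417 -0.0845  0.082 ] rel. pointer base xy [-0.0004 -0.0797]
top yellow 0.12 14 [ 0.5895 -0.006   0.082 ] rel. pointer base xy [-0.0502  0.0003]
20.5667 [0.42960819 0.00377613 0.144693  ] [0.08022759 0.03949892 0.17523714]
orange px 34 310.3235294117647 319 323
cup front diff 19.689481481481483
```

```bash
python3 -c "
from cell import *
print(sign_off())"
```

```text
the job is handed in; nothing more can be done
None
```

I handed the job in at about 20.6 s with the pin upright in the standing cup and the pointer over red for over a second, then left over blue, each within about 1.5 mm; sign-off gave no verdict, and I didn't measure the bystanders' positions afterwards.

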